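# Shut the vanity jar and twist its cap tight

### The job

Close up the frosted glass jar on the vanity: press its hinged lid down until it snaps fully shut, and then, with the lid shut, twist the wooden cap on it clockwise (seen from above) until it stops, its rib in line with the thumb tab. Do not move or knock over the other things standing about.

Things in the scene. Friction and masses are not known exactly. Their poses are not given: they have to be found in the camera images.
- jar: the frosted glass jar, 92 mm across, standing in a round chrome dock (116 mm across, 8 mm high) that is screwed to the vanity and cannot move. Origin: on the vanity surface on the jar's axis; z up; its own -x is the front (side of the thumb tab), its +x the back (side of the hinge). Jar rim 94 mm above the vanity.
- lid (a joint): angle of the jar's hinged chrome lid, rad: 0 = shut (lid level), grows as it opens, up to 1.3. The hinge is stiff enough for the lid to stay where it is left. Closing, a nub under the front of the lid meets a sprung bead on the jar at about 0.10 rad; it takes about 6 N on the thumb tab to snap past it, and it then stays shut.
- lid_hinge (a point): the middle of the lid's hinge pin, 52 mm behind the jar's axis and 100 mm above the vanity; the pin lies along the jar's y axis. This point turns with the lid.
- tab_press (a point): the middle of the thumb tab's upper face, on the lid, 117 mm from the hinge pin (65 mm in front of the jar's axis when shut, then 103 mm above the vanity). The lid is a 6 mm thick chrome disc, 92 mm across, centred 52 mm from the pin; the tab is 36 mm wide and stretches from the disc to 135 mm from the pin. Its z axis is the normal of the lid's upper face.
- cap (a joint): angle of the round wooden twist cap in the middle of the lid, rad: 0 = fully tightened (a hard stop, rib in line with the thumb tab), positive = unscrewed anticlockwise seen from above, up to 1.7. Stiff to turn, about 0.1 N m; it stays captive on the lid.
- rib_mid (a point): top of the rib on the cap, at its middle, on the turning axis (the jar's axis; 131 mm above the vanity when shut). The cap is a disc 76 mm across, 12 mm thick, on the lid (its top 115 mm up when shut); over its middle runs a straight rib 70 mm long, 10 mm thick, 16 mm high. Its x axis lies along the rib, z is the turning axis, upwards.
- rib_end (a point): the end of the rib that comes to lie next to the thumb tab when tight: the top edge of the rib, 35 mm from the turning axis (from rib_mid along its -x).
- soap_dish: a clear soap dish, 120 x 85 and 24 high, with a pale bar of soap in it whose top is 30 up (mm); loose, a bystander. Origin: the centre of its underside.
- tumbler: a chrome tumbler, 74 across, 98 tall (mm); loose, a bystander. Origin: the centre of its underside.
- comb: a flat black hard-plastic comb, 180 long, 36 wide, 5 thick, lying down (mm); loose, a bystander. Origin: the centre of its underside.
- brush_holder: a white ceramic toothbrush holder, 76 across, 105 tall, with two toothbrushes reaching 205 up (mm); loose, a bystander. Origin: the centre of its underside.
- pump_bottle: an amber pump bottle, 64 across, 171 tall (mm); loose, a bystander. Origin: the centre of its underside.
- cream_pot: a small white cream pot, 60 across, 45 tall (mm); loose, a bystander. Origin: the centre of its underside.
- nail_brush: a wooden nail brush, 45 x 85 x 30 (mm); loose, a bystander. Origin: the centre of its underside.

How it is judged:
By the outcome, as a careful person would: the job done as asked, in the order asked, and still so for the second after the job is handed in, with the robot touching nothing.
It also fails if it takes over 45 s, if anything falls off the work surface, if the arm or the gripper's body presses on something with over 40 N, if the wrist force passes 120 N, or if a joint passes its speed limit or range.

### The arm

A 7-joint arm with a two-finger parallel gripper is mounted at the origin on the work surface. World frame = base frame: x ahead of the robot, y to its left, z up, the work surface at z = 0. Lengths are in m, angles in rad, forces in N, time in s.
With the tool pointing down it reaches from about 0.35 to 0.9 m from the base axis. Payload 19.9 kg.
Tool frame: the origin (TCP) lies between the finger pads; the fingertips stand 19 mm ahead of it and the grasp point (between the pads) is the TCP; z points along the fingers, y is the line along which they close (so a half turn about z gives the same grasp; the last joint's range is limited). The gripper opens to 94 mm and grips with 3 to 60 N. Pads are 16 mm wide; open, the fingers measure 119 mm over their backs; the gripper's body (75 mm by 177 mm) begins 78 mm behind the grasp point.
Start: joints at [1.151, 0.417, -0.01, 1.614, 0.005, 1.111, -0.053], TCP at [0.231, -0.581, 0.224] pointing down, gripper open.
Joint ranges: [-2.81, 2.81], [-0.39, 2.02], [-1.27, 1.25], [0.06, 2.57], [-1.19, 4.33], [0.19, 2], [-2.82, 2.82]. Speed limits (rad/s): [1.89, 1.89, 2.39, 2.39, 3.01, 3.01, 3.01].

### API

Orientations are given as a 3x3 rotation matrix whose columns are the frame's x, y, z axes.
In Python, from rig import robot gives the robot as it stands. Calls block until the motion is done:
- robot.move_ptp(position, orientation): joint-space move of the TCP to a pose.
- robot.move_linear(position, velocity=0.15, frame=None, threshold=None): straight line of the TCP; frame=None keeps the orientation; velocity is the mean speed in m/s. With threshold (N) it stops when the force on the tool has changed by that much, and returns True; else False.
- robot.goto_joints(angles): joint-space move.
- robot.gripper_to(opening): finger opening in m; the grip force is fixed at half the most; returns when the fingers have stopped.
- robot.pause(seconds).
- robot.ik(position, orientation): joint angles nearest the present ones, or None.
- robot.get_state(): the state.
- robot.grab_frame(name): name is "scene" or "top"; returns the picture (400x640x3 uint8, red, green, blue); there is no depth.
- robot.camera_info(name): a dict with "fx", "fy", "cx", "cy" (pixels), "rvec" (rotation vector, rad) and "tvec" (3), from world to camera coordinates, as OpenCV has them. Camera axes: x right, y down, z forward; pixel columns grow to the right and rows downward; lengths in m; the calibration is good to about 2 mm. A picture is of the moment at which its call begins. camera_info takes no time and is no camera call.
A pose or a line that the arm cannot do raises robot.PlanningError and nothing moves.
- robot.sign_off(): hands the job in; it is judged then, once.
The state is a dict: "time": time; "qpos": joint angles; "joint_vel": joint speeds; "effort": joint torques, N m; "ee_pos": TCP position; "tool_rot": TCP orientation; "force": force on the tool from outside, world axes, zero at the start; "moment": the same for the moment, N m; "opening": finger opening in m; "grasp_force": force on a finger pad.
Only numpy, scipy, OpenCV 4.12 (cv2) and the standard library are available. Lean on these libraries where they do the work, as an engineer would, in place of code of your own. Each camera call takes 0.05 s, during which the arm holds its last target. There are 200 camera calls.

## Working session

There is one attempt and no reset: what is moved stays moved. The work goes in short steps, each a Python script; the robot and the scene stay as the last script left them, time stands still between calls to the robot, and variables do not carry over. Pictures are saved under pics/ and viewed, at most 10 in all, crops included, and the job is handed in when it is done.

```bash
mkdir -p pics; python3 - <<'E'
from rig import robot
import cv2
for n in("scene","top"):
    cv2.imwrite(f"pics/{n}0.png",robot.grab_frame(n)[:,:,::-1]); print(n,robot.camera_info(n))
s=robot.get_state();print(s["time"],s["ee_pos"],s["tool_rot"],s["force"])
E
```

```text
scene {'fx': 485.42124124558603, 'fy': 485.42124124558603, 'cx': 317.939923205265, 'cy': 203.14181270913102, 'rvec': array([ 1.85594448,  1.68530178, -0.63390605]), 'tvec': array([-0.09103452, -0.34454784,  1.75768237])}
top {'fx': 457.46680868177117, 'fy': 457.46680868177117, 'cx': 317.95611558958916, 'cy': 197.31140851566585, 'rvec': array([ 2.21868265, -2.1742157 ,  0.11948936]), 'tvec': array([0.00619376, 0.56292138, 1.14719438])}
0.1 [ 0.23104746 -0.5804017   0.22392503] [[ 9.29103268e-01  3.69820132e-01 -4.33233881e-04]
 [ 3.69820382e-01 -9.29102773e-01  9.60264154e-04]
 [-4.73937843e-05 -1.05240328e-03 -9.99999445e-01]] [-0.69284107  0.54842694  0.2355137 ]
```

View pics/scene0.png

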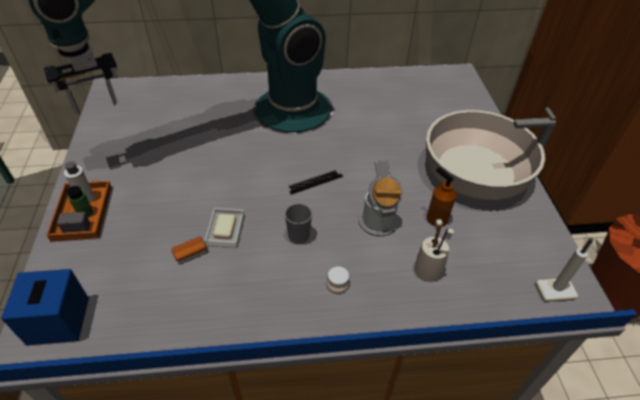

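View pics/top0.png

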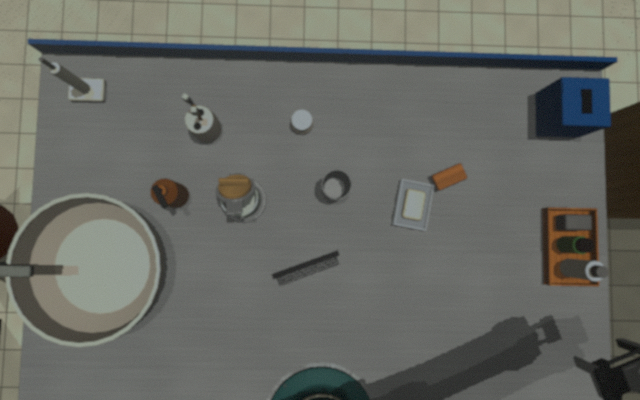

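```bash
python3 - <<'E'
import cv2,numpy as np
a=cv2.imread("pics/scene0.png")[145:245,335:485]; b=cv2.imread("pics/top0.png")[150:250,145:295]
r=lambda i:cv2.convertScaleAbs(cv2.resize(i,None,fx=5.3,fy=5.3,interpolation=cv2.INTER_CUBIC),alpha=1.6)
cv2.imwrite("pics/c1.png",r(a));cv2.imwrite("pics/c2.png",r(b))
E
```

```text
(no output)
```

View pics/c1.png

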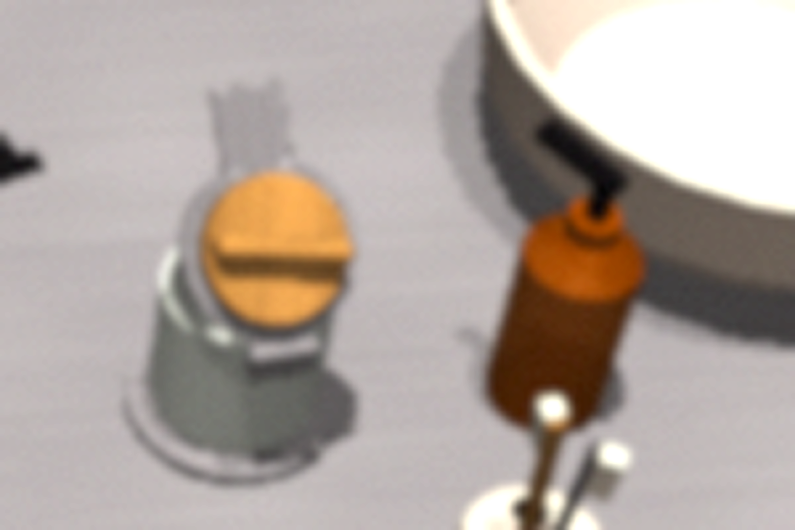

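View pics/c2.png

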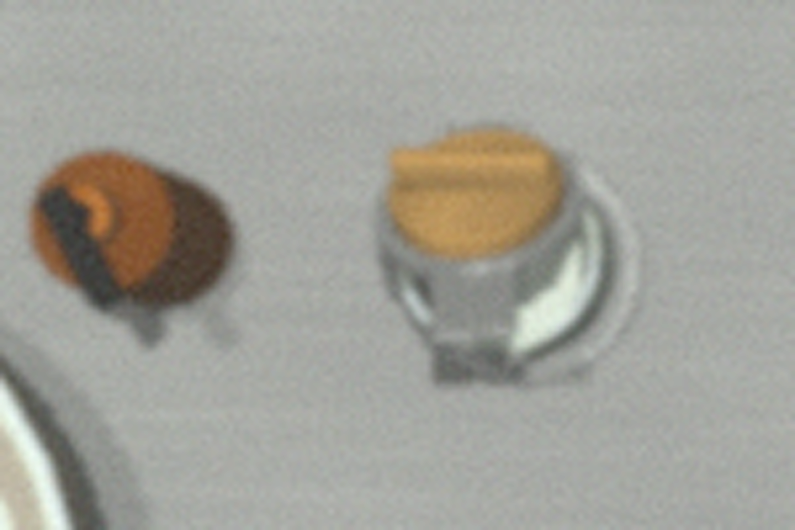

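```bash
cat > h.py <<'E'
from rig import robot
import cv2,numpy as np
from scipy.optimize import least_squares
from scipy.spatial.transform import Rotation as R
def proj(cam,P):
    c=robot.camera_info(cam);K=np.array([[c['fx'],0,c['cx']],[0,c['fy'],c['cy']],[0,0,1]])
    return cv2.projectPoints(np.atleast_2d(np.array(P,float)),c['rvec'],c['tvec'],K,None)[0][:,0]
def Rz(a): return R.from_euler('z',a).as_matrix()
def Ry(a): return R.from_euler('y',a).as_matrix()
# lid pts in jar frame, shut; then rotate about the pin
H=np.array([.052,0,.1])
def jar(p,P): return np.atleast_2d(P)@Rz(p[2]).T+[p[0],p[1],0]
def lid(p,P): return jar(p,(np.atleast_2d(P)-H)@Ry(p[3]).T+H)
def cap(p,P): return lid(p,np.atleast_2d(P)@Rz(p[4]).T)
t=np.linspace(0,2*np.pi,60)
circ=lambda r,z:np.c_[r*np.cos(t),r*np.sin(t),0*t+z]
TAB=[[-.083,.018,.103],[-.083,-.018,.103],[-.044,-.018,.103],[-.044,.018,.103]]
RIB=[[-.035,.005,.131],[-.035,-.005,.131],[.035,-.005,.131],[.035,.005,.131]]
def draw(cam,p,im,x0,y0,w,h,s,fn):
    im=cv2.resize(im[y0:y0+h,x0:x0+w],None,fx=s,fy=s,interpolation=cv2.INTER_CUBIC);im=cv2.convertScaleAbs(im,alpha=1.6)
    for P,c in((jar(p,circ(.058,.008)),(0,0,255)),(jar(p,circ(.046,.094)),(255,0,255)),(lid(p,circ(.046,.103)),(255,0,0)),(lid(p,TAB),(0,255,0)),(cap(p,circ(.038,.115)),(0,255,255)),(cap(p,RIB),(255,255,0))):
        q=(proj(cam,P)-[x0,y0]+.5)*s-.5
        cv2.polylines(im,[q.round().astype(int)],True,c,1)
    return im
E
cat > fit.py <<'E'
from h import *
S=lambda u,v:np.array([335+u/5.3,145+v/5.3]); T=lambda u,v:np.array([145+u/5.3,150+v/5.3])
def res(p):
    r=[]
    A=lambda cam,P,px:r.extend((proj(cam,P)[0]-px))
    A('scene',cap(p,[.035,0,.131]),S(222,246)) ; A('scene',cap(p,[-.035,0,.131]),S(352,247))
    A('scene',cap(p,[0,0,.115]),S(278,248))
    A('scene',lid(p,TAB[0]),S(283,85)) ; A('scene',lid(p,TAB[1]),S(212,88))
    A('top',cap(p,[.035,0,.131]),T(390,160)) ; A('top',cap(p,[-.035,0,.131]),T(548,160))
    A('top',cap(p,[0,0,.115]),T(477,195))
    d=proj('scene',jar(p,circ(.058,.008))); r.append(d[:,0].min()-S(122,0)[0]); r.append(d[:,1].max()-S(0,478)[1])
    d=proj('top',jar(p,circ(.058,.008))); r.append(d[:,0].max()-T(640,0)[0]);r.append(d[:,1].max()-T(0,385)[1])
    return np.array(r)
best=None
for sg in(1.5,-1.5):
  for y in (0,.3,-.3):
    f=least_squares(res,[.6,.18,y,.7,sg],loss='soft_l1')
    if best is None or f.cost<best.cost: best=f
    print(f.cost,f.x.round(4))
p=best.x;print(res(p).round(1));np.save('p.npy',p)
a=draw('scene',p,cv2.imread('pics/scene0.png'),355,145,70,100,5.6,'')
b=draw('top',p,cv2.imread('pics/top0.png'),205,160,70,100,5.6,'')
cv2.imwrite('pics/o1.png',np.hstack([a,b]))
E
python3 fit.py
```

```text
52.04281058148484 [0.5556 0.2101 0.073  0.6843 1.4798]
52.042810575366055 [0.5556 0.2101 0.073  0.6843 1.4798]
52.04281057699973 [0.5556 0.2101 0.073  0.6843 1.4798]Traceback (most recent call last):
  File "fit.py", line 17, in <module>
    f=least_squares(res,[.6,.18,y,.7,sg],loss='soft_l1')
    return func(*args, **kwargs)
    result = trf(vector_fun.fun, vector_fun.jac, x0, f0, J0, lb, ub, ftol, xtol,
                 gtol, max_nfev, x_scale, loss_function, tr_solver,
                 tr_options.copy(), verbose, callback=callback_wrapped)
    return trf_no_bounds(
        fun, jac, x0, f0, J0, ftol, xtol, gtol, max_nfev, x_scale,
        loss_function, tr_solver, tr_options, verbose, callback=callback)
    J = jac(x)
    self._update_jac()
    ~~~~~~~~~~~~~~~~^^
    self.J = self.jac_wrapped(xp_copy(self.x), f0=self.f)
             ~~~~~~~~~~~~~~~~^^^^^^^^^^^^^^^^^^^^^^^^^^^^
    J, dct = approx_derivative(
             ~~~~~~~~~~~~~~~~~^
        self.fun,
        ^^^^^^^^^
    ...<2 lines>...
        **self.finite_diff_options,
        ^^^^^^^^^^^^^^^^^^^^^^^^^^^
    )
    ^
   
[... 285 characters left out ...]
df = [f_eval - f0 for f_eval in f_evals]
                                    ^^^^^^^
    f = np.atleast_1d(self.fun(x, *self.args, **self.kwargs))
                      ~~~~~~~~^^^^^^^^^^^^^^^^^^^^^^^^^^^^^^
    return np.atleast_1d(self.fun(x))
                         ~~~~~~~~^^^
    return self.f(x, *self.args, **self.kwargs)
           ~~~~~~^^^^^^^^^^^^^^^^^^^^^^^^^^^^^^
  File "fit.py", line 12, in res
    d=proj('top',jar(p,circ(.058,.008))); r.append(d[:,0].max()-T(640,0)[0]);r.append(d[:,1].max()-T(0,385)[1])
  File "h.py", line 6, in proj
    c=robot.camera_info(cam);K=np.array([[c['fx'],0,c['cx']],[0,c['fy'],c['cy']],[0,0,1]])
ValueError: time passes only in moves, steps and waits
```

```bash
sed -i 's/c=robot.camera_info(cam);/c=CI[cam];/; s/^def proj/CI={n:robot.camera_info(n) for n in("scene","top")}\ndef proj/' h.py
sed -i "s/S(222,246)/S(1,1)/;s/S(352,247)/S(222,246)/;s/S(1,1)/S(352,247)/;s/for sg in(1.5,-1.5)/for sg in(1.5,)/" fit.py; python3 fit.py
```

```text
4.28521258584104 [0.5555 0.2103 0.0811 0.6889 1.4611]
4.285212585699454 [0.5555 0.2103 0.0811 0.6889 1.4611]
4.285212585955165 [0.5555 0.2103 0.0811 0.6889 1.4611]
[ 0.1 -0.9 -1.5 -0.4 -0.6 -0.4 -0.5 -0.8 -0.1  0.1 -0.6 -0.4  0.4  0.2
 -0.6 -1.7  0.8 -0.5 -0.3 -1.2]
```

View pics/o1.png

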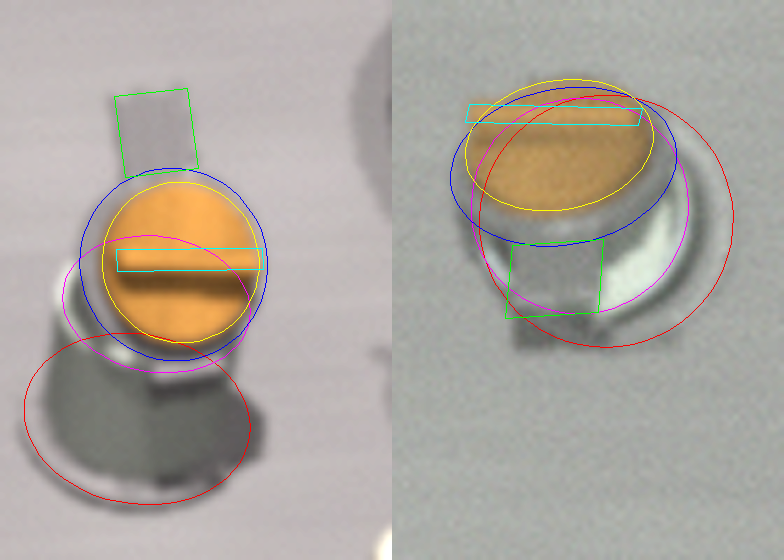

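```bash
cat >> h.py <<'E'
def tool(yaw): # tool y at angle yaw, z down
    y=np.array([np.cos(yaw),np.sin(yaw),0]);z=np.array([0,0,-1.]);return np.c_[np.cross(y,z),y,z]
def st():
    s=robot.get_state();print(round(s['time'],2),s['ee_pos'].round(4),'F',np.round(s['force'],1),'M',np.round(s['moment'],2),'q7',round(s['qpos'][6],3),'op',round(s['opening'],4),round(s['grasp_force'],1));return s
E
python3 - <<'E'
from h import *
p=np.load('p.npy')
for nm,P in(('press',lid(p,[-.065,0,.103])[0]+[0,0,.05]),('rib',np.array([p[0],p[1],.14]))):
  for a in (p[2]+np.pi/2,p[2]-np.pi/2,p[2]+p[4]+np.pi/2,p[2]+p[4]-np.pi/2):
    q=robot.ik(P,tool(a)); print(nm,P.round(3),round(a,2),None if q is None else np.round(q,2))
E
```

```text
press [0.519 0.207 0.227] 1.65 [ 0.38  0.5  -1.08  1.75  0.48  1.18  0.82]
press [0.519 0.207 0.227] -1.49 [ 0.27  0.43 -0.91  1.76  0.37  1.14 -2.24]
press [0.519 0.207 0.227] 3.11 [ 0.38  0.51 -1.08  1.75  0.48  1.18  2.27]
press [0.519 0.207 0.227] -0.03 [ 0.38  0.5  -1.08  1.75  0.48  1.18 -0.87]
rib [0.555 0.21  0.14 ] 1.65 [ 0.35  0.72 -1.08  1.74  0.7   1.12  0.69]
rib [0.555 0.21  0.14 ] -1.49 [ 0.12  0.56 -0.72  1.75  0.43  1.   -2.25]
rib [0.555 0.21  0.14 ] 3.11 [ 0.35  0.72 -1.09  1.74  0.7   1.12  2.15]
rib [0.555 0.21  0.14 ] -0.03 [ 0.31  0.67 -1.01  1.75  0.64  1.09 -0.94]
```

```bash
python3 - <<'E'
from h import *
p=np.load('p.npy'); O=tool(p[2]+np.pi/2)
def tp(a,dz): 
    q=p.copy();q[3]=a;return lid(q,[-.065,0,.103])[0]+[0,0,.019+dz]
robot.gripper_to(0.0)
robot.move_ptp(tp(p[3],.035),O);st()
for a in (.5,.3,.18):
    print(robot.move_linear(tp(a,.004),velocity=.08,threshold=30));st()
print(robot.move_linear(tp(0,-.005),velocity=.03,threshold=25));st()
robot.move_linear(tp(0,.12),velocity=.2)
cv2.imwrite('pics/s1.png',robot.grab_frame('scene')[:,:,::-1]);cv2.imwrite('pics/t1.png',robot.grab_frame('top')[:,:,::-1])
q=p.copy();q[3]=0
a=draw('scene',q,cv2.imread('pics/s1.png'),345,145,80,100,4.9,'');b=cv2.convertScaleAbs(cv2.resize(cv2.imread('pics/s1.png')[145:245,345:425],None,fx=4.9,fy=4.9),alpha=1.6)
cv2.imwrite('pics/o2.png',np.hstack([a,b]))
E
```

```text
4.47 [0.5195 0.2067 0.2306] F [-0.   0.4 -0.1] M [ 0.08 -0.16 -0.07] q7 0.82 op 0.0002 0.0
False
5.25 [0.5066 0.2065 0.182 ] F [0.9 0.3 0.3] M [ 0.07 -0.13 -0.04] q7 0.772 op 0.0008 0.0
False
5.69 [0.4965 0.2055 0.1602] F [ 0.9 -0.3 -0. ] M [ 0.09 -0.12  0.04] q7 0.747 op 0.0005 0.0
False
6.02 [0.4928 0.2052 0.1465] F [ 0.1 -0.1  0.6] M [ 0.06 -0.17  0.01] q7 0.73 op 0.0005 0.0
True
6.84 [0.4912 0.2052 0.1213] F [-5.7 -5.9 25.1] M [-1.35  1.53  0.06] q7 0.699 op 0.0004 12.5
```

View pics/o2.png

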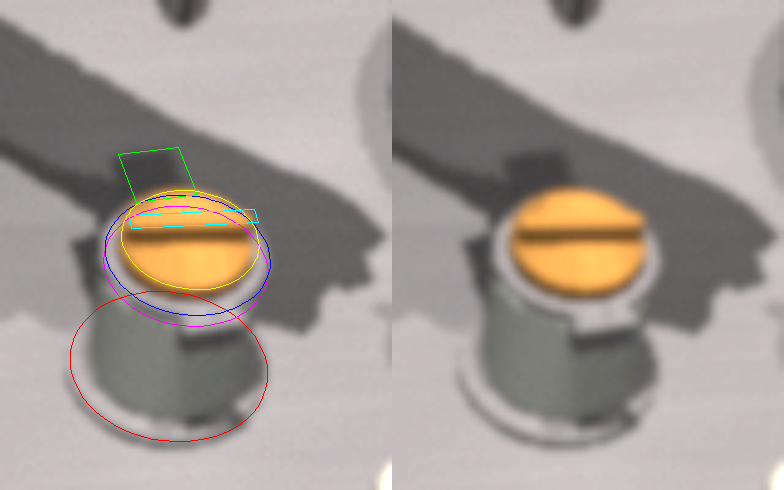

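```bash
cat > fit2.py <<'E'
from h import *
import sys
from scipy.optimize import minimize
def boxp(z0,z1,P): return np.vstack([[ [x,y,z] for x,y in P] for z in(z0,z1)])
CAP=np.vstack([circ(.038,.103),circ(.038,.115)]);RB=boxp(.115,.131,[r[:2] for r in RIB]);S=16
def fit(tag,p):
    W={'scene':(350,150),'top':(205,160)};M={}
    for c,f in(('scene','s'),('top','t')):
        x,y=W[c];im=cv2.imread(f'pics/{f}{tag}.png')[y:y+80,x:x+80].astype(float)
        d=(im[:,:,2]-im[:,:,0])  # orange: R>>B
        M[c]=d/np.percentile(d,98)
        M[c]=np.clip(M[c],0,1)
    def cost(v):
        q=np.array([v[0],v[1],0,0,v[2]]);e=0
        for c in W:
            m=np.zeros((80*S//2,80*S//2),np.uint8);k=S//2
            for P in(CAP,RB):
                u=(proj(c,cap(q,P))-W[c]+.5)*k
                cv2.fillConvexPoly(m,cv2.convexHull((u*16).round().astype(np.int32)),1,shift=4)
            m=cv2.GaussianBlur(cv2.resize(m.astype(float),(80,80),interpolation=cv2.INTER_AREA),(0,0),.8)
            e+=((m-(M[c]>.35))**2).sum()
        return e
    r=min((minimize(cost,[p[0]+dx,p[1]+dy,p[4]+p[2]+da],method='Nelder-Mead',options=dict(initial_simplex=np.array([p[0]+dx,p[1]+dy,p[4]+p[2]+da])+np.array([[0,0,0],[.006,0,0],[0,.006,0],[0,0,.15]]))) for dx,dy,da in((0,0,0),(.003,-.003,.1),(.003,-.003,-.1))),key=lambda r:r.fun)
    print(r.x.round(4),r.fun,cost([p[0],p[1],p[4]+p[2]]));return r.x
if __name__=='__main__':
    p=np.load('p.npy');v=fit('1',p)
    q=p.copy();q[:2]=v[:2];q[3]=0;q[4]=v[2]-q[2];np.save('p2.npy',q)
    a=draw('scene',q,cv2.imread('pics/s1.png'),345,150,70,90,5.6,'');b=draw('top',q,cv2.imread('pics/t1.png'),200,160,70,90,5.6,'')
    cv2.imwrite('pics/o3.png',np.hstack([a,b]))
E
python3 fit2.py
```

```text
[0.5545 0.2084 1.5785] 457.1853001749896 473.1722181095623
```

View pics/o3.png

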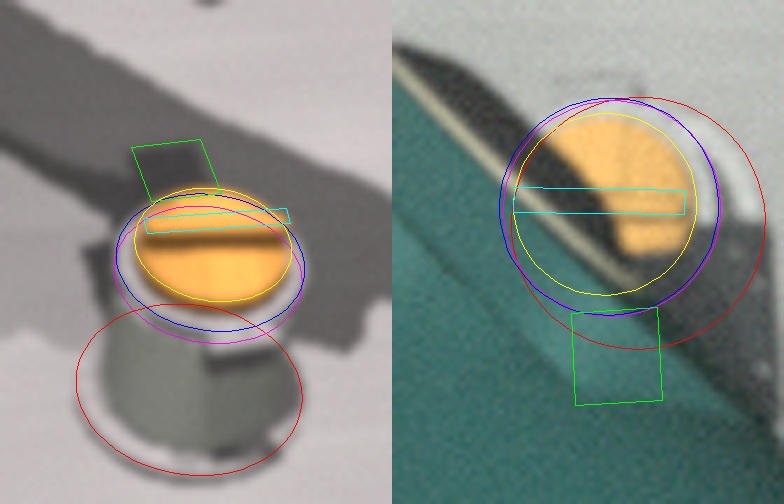

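```bash
sed -i "s/fit('1',p)/fit('2',p)/;s/s1.png/s2.png/;s/t1.png/t2.png/;s/o3/o4/" fit2.py; python3 - <<'E'
from h import *
s=robot.get_state();print(s['qpos']);q=np.array(s['qpos']);q[0]-=.8;robot.goto_joints(q);st()
cv2.imwrite('pics/s2.png',robot.grab_frame('scene')[:,:,::-1]);cv2.imwrite('pics/t2.png',robot.grab_frame('top')[:,:,::-1])
E
python3 fit2.py
```

```text
[ 0.4262964   0.43803829 -1.11710876  1.80110323  0.42531999  1.17437769
  0.8273581 ]
9.23 [0.1959 0.4939 0.2404] F [ 0.5 -0.  -0.7] M [ 0.14 -0.13 -0.03] q7 0.827 op 0.0005 0.0
[0.5536 0.2097 1.2008] 74.0281580311739 98.50950702121648
```

View pics/o4.png

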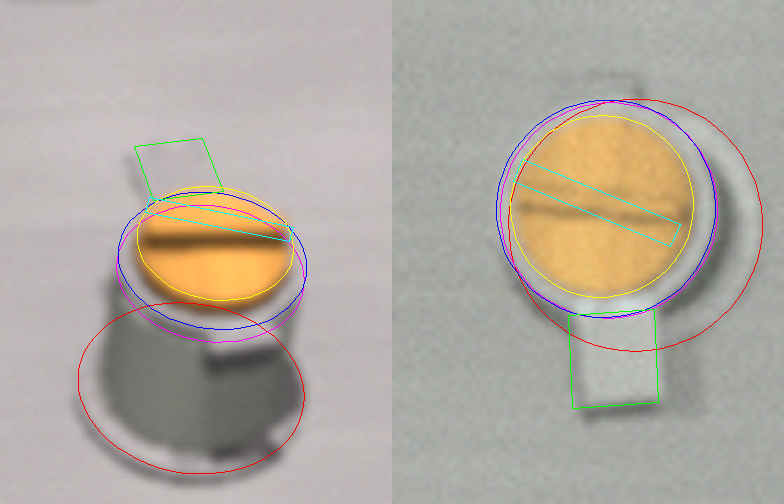

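```bash
python3 - <<'E'
from h import *
c=np.array([.5545,.209]);O=tool(1.485+np.pi/2)
q=robot.ik([*c,.22],O);print(np.round(q,2))
assert q[6]>1
robot.gripper_to(.05);robot.move_ptp([*c,.22],O);st()
print(robot.move_linear([*c,.139],velocity=.06,threshold=10));st()
robot.gripper_to(0.0);st()
E
```

```text
[ 0.4   0.63 -1.16  1.68  0.61  1.24  2.16]
11.92 [0.5539 0.21   0.2202] F [-0.9  0.2  0.5] M [ 0.12 -0.1  -0.01] q7 2.159 op 0.0502 0.0
False
13.42 [0.5547 0.2091 0.1393] F [-0.3 -0.4 -0.1] M [ 0.14 -0.07 -0.01] q7 2.097 op 0.0503 0.0
14.12 [0.5537 0.2091 0.1389] F [-5.9 -0.8  3.5] M [-0.08  1.43  0.13] q7 2.097 op 0.0095 30.0
```

```bash
python3 - <<'E'
from h import *
q=np.array(robot.get_state()['qpos']);m0=robot.get_state()['moment'][2]
q0=q[6]
for d in [.3,.6,.9,1.15,1.25,1.3,1.35,1.4,1.45,1.5,1.55,1.6]:
    q[6]=q0-d;robot.goto_joints(q);s=st()
    y=s['tool_rot'][:,1];print(d,'yaw',round(np.arctan2(y[1],y[0])-np.pi/2,3))
    if abs(s['moment'][2]-m0)>.9 or np.linalg.norm(s['force'])>40: break
E
```

```text
14.52 [0.5536 0.2091 0.139 ] F [-0.9  0.2  2. ] M [-0.03  0.22 -0.09] q7 1.801 op 0.0095 30.0
0.3 yaw 1.19
14.92 [0.5536 0.2091 0.139 ] F [-1.3 -0.4  1.9] M [-0.02  0.32 -0.08] q7 1.504 op 0.0101 30.0
0.6 yaw 0.892
15.32 [0.5537 0.2091 0.139 ] F [-1.7 -0.3  3. ] M [-0.18  0.22 -0.1 ] q7 1.205 op 0.0095 30.0
0.9 yaw 0.593
15.68 [0.5537 0.2091 0.139 ] F [-1.8 -1.5  4.5] M [-0.15  0.26 -0.07] q7 0.955 op 0.0096 30.0
1.15 yaw 0.343
15.93 [0.5537 0.2091 0.1389] F [-2.4 -1.8  2.7] M [-0.21  0.28 -0.13] q7 0.854 op 0.0097 30.0
1.25 yaw 0.242
16.18 [0.5537 0.2091 0.139 ] F [-1.8 -1.5  3.2] M [-0.19  0.27  0.04] q7 0.802 op 0.0095 30.0
1.3 yaw 0.19
16.43 [0.5537 0.2091 0.1389] F [-1.8 -1.   3.8] M [-0.26  0.27 -0.03] q7 0.751 op 0.0098 30.0
1.35 yaw 0.139
16.68 [0.5537 0.2091 0.139 ] F [-1.8 -2.   3.7] M [-0.29  0.27  0.32] q7 0.7 op 0.0096 30.1
1.4 yaw 0.089
16.93 [0.5537 0.2092 0.1389] F [-0.5 -0.7  2.5] M [-0.28  0.22  0.52] q7 0.65 op 0.0103 31.1
1.45 yaw 0.039
17.18 [0.5537 0.2092 0.1389] F [-1.  -1.3  3.6] M [-0.22  0.2   0.61] q7 0.6 op 0.0107 32.9
1.5 yaw -0.011
17.43 [0.554  0.2092 0.139 ] F [2.6 0.  1. ] M [ 0.03 -0.85  0.59] q7 0.55 op 0.0108 32.7
1.55 yaw -0.062
17.68 [0.554  0.2092 0.139 ] F [3.5 0.2 0.8] M [ 0.11 -1.17  0.7 ] q7 0.5 op 0.0118 35.7
1.6 yaw -0.112
```

```bash
python3 - <<'E'
from h import *
robot.gripper_to(.05);st()
robot.move_linear([.5545,.209,.24],velocity=.15)
q=np.array(robot.get_state()['qpos']);q[0]-=.8;robot.goto_joints(q);st()
cv2.imwrite('pics/s3.png',robot.grab_frame('scene')[:,:,::-1]);cv2.imwrite('pics/t3.png',robot.grab_frame('top')[:,:,::-1])
p=np.array([.5537,.2091,.1,0,0])
r=lambda i:cv2.convertScaleAbs(cv2.resize(i,None,fx=5.6,fy=5.6,interpolation=cv2.INTER_CUBIC),alpha=1.6)
A=cv2.imread('pics/s3.png');B=cv2.imread('pics/t3.png')
r1=np.hstack([r(A[150:220,345:415]),r(B[160:230,200:270])])
r2=cv2.resize(np.hstack([A,B]),(784,245))[:208]
cv2.imwrite('pics/o5.png',np.vstack([r1,cv2.resize(np.hstack([A,B]),(784,208))]))
E
```

```text
18.43 [0.5537 0.2092 0.1389] F [-1.4  0.2  0. ] M [ 0.02 -0.18  0.07] q7 0.497 op 0.05 0.0
20.94 [0.2378 0.5425 0.239 ] F [ 0.3  0.  -0.1] M [ 0.18 -0.06  0.03] q7 0.578 op 0.0502 0.0
```

View pics/o5.png

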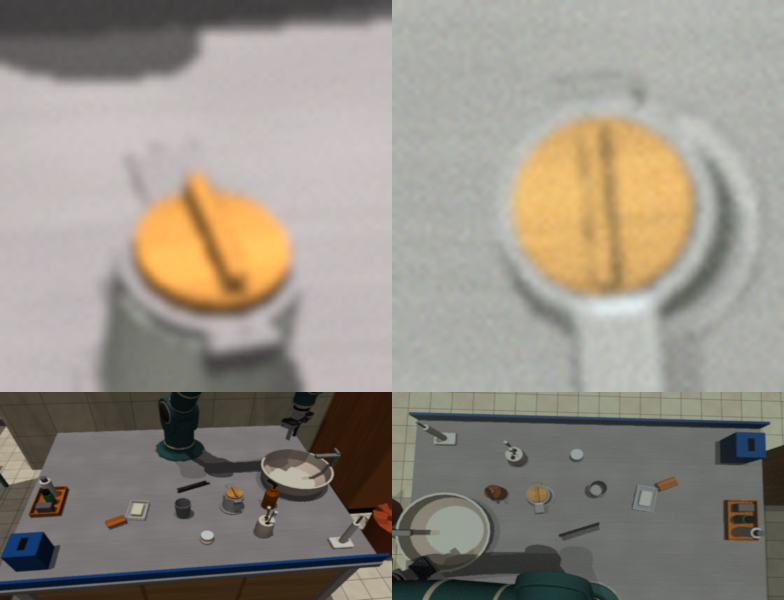

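```bash
python3 -c "
from rig import robot
print(robot.sign_off())"
```

```text
the job is handed in; nothing more can be done
None
```

The lid is pressed shut and the cap is turned clockwise to its stop with the rib in line with the thumb tab; the other things look undisturbed in the last pictures, and I handed the job in at about 21 s.

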